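# Set the die gap of the eyelet press at the shoe-tagging table

## Task

On the eyelet press, turn the black bar handle clockwise (seen from above) until the screw gently bottoms, without forcing it so that the yellow overload ring is dragged round, then back it off a quarter of a turn and let go. Leave the shoe, the eyelet tin and the stack of tags where they are.

Things in the scene. Friction and masses are not known exactly. Their poses are not given: they have to be found in the camera images.
- bar_grip (a point): Centre of the black bar handle on the press's adjusting screw, on the screw's vertical axis, 208 mm above the table: the point to grip. The level bar is 70 mm long, 14 mm thick, 28 mm tall (14 mm above and below this point); x axis along the bar to its white-dotted end, y across, z up. Below: a hub (radius 14 mm) 13 to 19 mm down, the yellow ring's top 38 mm down. It does not rise as it turns.
- screw_foot (a point): Where the screw enters the top of the press's head, on its axis, 160 mm up. Clockwise from above lowers the punch, counter-clockwise backs it off. It starts 1.0 to 2.9 rad before its stop, which may come at any heading of the bar (it differs each time). It turns against an even drag of about 0.08 N m; at the stop the torque climbs springily, by 3 to 4 N m per rad.
- punch_face (a point): Centre of the lower face of the brass punch (22 mm across), below the press's head on the screw's axis. The screw moves it up and down, 3 mm a full turn.
- anvil_face (a point): Centre of the top face of the fixed steel anvil (28 mm across), 68 mm above the table, on the screw's axis: the punch lands on it, and there the screw bottoms. The gap at a quarter turn back is 0.75 mm.
- ring_mark (a point): Red mark on top of the yellow overload ring (radius 30 mm, 9 mm thick) between head and handle, 26 mm from the screw's axis; at the start it points to the white index line at the front of the head. The ring is held by friction and stands still unless the bottomed screw is forced with more than about 0.8 N m, when it is dragged round.
- press: Blue-grey bench eyelet press bolted to the table; origin: centre of the underside of its base plate (210 x 120 x 18 mm), z up, front to -x. A 50 x 60 mm column at x = +65 mm carries the head (170 x 62 mm, 120 to 160 mm high); the screw's axis is at x = -40 mm, y = 0. A short hand lever points backwards (+x) from the head, 100 mm up at its end.
- shoe_mid (a point): Bystander: a brown low shoe standing on its sole, 240 mm long, 82 mm wide, 75 mm high; this point is its middle, 35 mm up; x axis from toe to heel.
- tin_mid (a point): Bystander: a round aluminium tin of brass eyelets, 64 mm across, 30 mm high; this point is its centre.
- tags_mid (a point): Bystander: a stack of white card tags, 105 x 58 x 18 mm, with a blue clip on top; this point is its centre.

How it is judged:
By the outcome, as a careful person would: the job done as asked, in the order asked, and still so for the second after the job is handed in, with the robot touching nothing.
It also fails if it takes over 72 s, if anything falls off the work surface, if the arm or the gripper's body presses on something with over 40 N, if the wrist force passes 120 N, or if a joint passes its speed limit or range.

## Robot

A 7-joint arm with a two-finger parallel gripper is mounted at the origin on the work surface. World frame = base frame: x ahead of the robot, y to its left, z up, the work surface at z = 0. Lengths are in m, angles in rad, forces in N, time in s.
With the tool pointing down it reaches from about 0.4 to 0.85 m from the base axis. Payload 4.5 kg.
Tool frame: the origin (TCP) lies midway between the tips of the shut fingers; the grasp point (between the pads) lies 19 mm behind it (r.hold_point_z is the distance from the TCP to the grasp point, in m); z points along the fingers, y is the direction in which the jaws open and shut (so a half turn about z gives the same grasp; the last joint's range is limited). The gripper opens to 88 mm and grips with 3 to 60 N. Pads are 18 mm wide; open, the fingers measure 123 mm over their backs; the gripper's body (75 mm by 187 mm) begins 45 mm behind the grasp point.
Start: joints at [-1.19, 0.689, -0.195, 1.565, 0.157, 0.902, -0.215], TCP at [0.212, 0.588, 0.239] pointing down, gripper open.
Joint ranges: [-3.01, 3.01], [-0.46, 2.08], [-1.47, 1.51], [0.13, 2.56], [-1, 4.14], [0.04, 2.09], [-2.66, 2.66]. Speed limits (rad/s): [2.57, 2.57, 3.14, 3.14, 3.14, 3.14, 3.14].

## Interface

Orientations are given as a unit quaternion [x, y, z, w].
In Python, from plant import r gives the robot as it stands. The module is installed in compiled form; this text tells all that it offers.
- The arm moves only by the tool move_arm, never from a script. Its arguments are lists of equal length, an entry for each row: "turn": the turn, a rotation vector about the tool's x, y, z in units of 2 pi rad (1.0 is 2 pi rad), a list of three; "dp": the shift along the tool's x, y, z in units of 2.5 cm (1.0 is 2.5 cm), a list of three; "jaw": the closure, from -1 (fully open) to 1 (shut), so that 0 is half open. In form: {"turn": [[wx, wy, wz], ...], "dp": [[x, y, z], ...], "jaw": [jaw, ...]}. A call has 1 to 10 rows; each row shifts and turns the commanded pose from where the row before left it, along the tool's axes as they then stand; what a row does not reach is not made up. A row lasts 1/12 s, in which the tool goes at most 41.7 mm and 7.16 degrees, less where a joint would pass 70% of its speed; a pose out of reach is approached as far as the arm can. A call with a number of a shift or a turn outside -1 to 1 is refused whole. A call with a gripper value outside its range is refused whole. The fingers move at their own pace and stop on an object; "newtons" is the grip in N (left out, the last holds). Time passes only in rows, so rows that do not move let the fingers close. It gives the time, the measured TCP pose, the force and the opening at its end, in the units of the state.
- r.get_state(): the state, without advancing time (a new reading comes with each control period).
- r.snapshot(name): name is "scene" or "top" or "wrist"; returns a dict with "frame" (384x512x3 uint8, blue, green, red), "mtx" (3x3 intrinsics, pixels), "origin" and "orientation" of the camera in the world; the wrist camera has in their place "tool_from_camera" (4x4, takes a point from camera to tool coordinates, whose origin is the TCP and whose axes are the flange's). Camera axes: x right, y up, looking along -z (the intrinsics and any distortion apply to the point x, -y, -z); pixel columns grow to the right and rows downward; lengths in m; the calibration is good to about 2 mm. A picture is of the moment at which its call begins: read the wrist's pose just before it. There is no depth.
- r.finish_job(): hands the job in, once; it reports no verdict.
The state is a dict: "clock": time; "q": joint angles; "qd": joint speeds; "joint_torque": joint torques, N m; "tool_pos": TCP position; "eef_rot": TCP orientation; "contact_force": force on the tool from outside, world axes, zero at the start; "moment": the same for the moment, N m; "opening": opening from 0.0 (shut) to 1.0 (fully open).
Only numpy, scipy, OpenCV 4.12 (cv2) and the standard library are available. Lean on these libraries where they do the work, as an engineer would, in place of code of your own. Each camera call takes 0.05 s, during which the arm holds its last target.

## Working session

There is one attempt and no reset: what is moved stays moved. The work goes in short steps, Python scripts to look and compute and a tool call to move; the robot and the scene stay as the last step left them, time stands still between calls to the robot, and variables do not carry over. Pictures are saved under pics/ and viewed, and the job is handed in when it is done.

Besides the shell and the picture viewer there is one more tool, called after "Request:" as a command line: name --argument value ..., lists and objects as JSON in quotes. move_arm: Moves the arm, as the interface text tells. Shifts and turns lie within -1 to 1; 1 stands for 2.5 cm of shift or 2 pi rad of turn. Its arguments: {"type":"object","properties":{"turn":{"type":"array","items":{"type":"array","items":{"type":"number","minimum":-1,"maximum":1}}},"dp":{"type":"array","items":{"type":"array","items":{"type":"number","minimum":-1,"maximum":1}}},"jaw":{"type":"array","items":{"type":"number"}},"newtons":{"type":"number"}},"required":["turn","dp","jaw"]}

```bash
mkdir -p pics; ls
python3 - <<'E'
from plant import r
import cv2
print(r.get_state(), r.hold_point_z)
for n in("scene","top","wrist"):
    s=r.snapshot(n); cv2.imwrite(f"pics/{n}0.png",s["frame"])
    print(n,{k:v for k,v in s.items() if k!="frame"})
E
```

```text
pics
{'clock': 0.0, 'q': array([-1.19014897,  0.69000677, -0.19451249,  1.56634256,  0.15733282,
        0.90251372, -0.21511018]), 'qd': array([-4.78667893e-04,  5.24227708e-04, -5.00884154e-04,  3.60024758e-04,
       -1.63858613e-03,  4.23684942e-05,  8.06216149e-04]), 'joint_torque': array([-1.23022764e-03, -5.27554929e+01, -1.26734812e+00, -1.53422195e+01,
       -5.26327011e-02,  6.41997642e-03,  1.78519776e-04]), 'tool_pos': array([0.21229819, 0.58715905, 0.23789619]), 'eef_rot': array([ 1.72509669e-01,  9.85007378e-01, -9.33973943e-04, -8.12214409e-05]), 'contact_force': array([-0.46928317, -0.11654581,  0.00472823]), 'moment': array([-0.00529304,  0.02432648, -0.00407097]), 'opening': 0.9974909336398635} 0.0187
scene {'mtx': array([[482.96561651,   0.        , 263.53805693],
       [  0.        , 482.96561651, 199.97486765],
       [  0.        ,   0.        ,   1.        ]]), 'origin': array([1.09879391, 0.45913416, 0.98246737]), 'orientation': array([0.13354567, 0.30082887, 0.85350191, 0.40398271])}
top {'mtx': array([[418.67133322,   0.        , 253.73491832],
       [  0.        , 418.67133322, 188.77090612],
       [  0.        ,   0.        ,   1.        ]]), 'origin': array([0.48113979, 0.0517616 , 1.10113543]), 'orientation': array([ 0.03043895, -0.04421281, -0.70268381,  0.70947457])}
wrist {'mtx': array([[307.87593948,   0.        , 252.40065715],
       [  0.        , 307.87593948, 194.31185104],
       [  0.        ,   0.        ,   1.        ]]), 'tool_from_camera': array([[-7.86946755e-05,  9.52580140e-01,  3.04287809e-01,
         7.72311422e-02],
       [ 9.99999842e-01, -9.42496835e-05,  5.53670028e-04,
         5.49162628e-05],
       [ 5.56094102e-04,  3.04287805e-01, -9.52579982e-01,
        -1.44206063e-01],
       [ 0.00000000e+00,  0.00000000e+00,  0.00000000e+00,
         1.00000000e+00]])}
```

View pics/scene0.png

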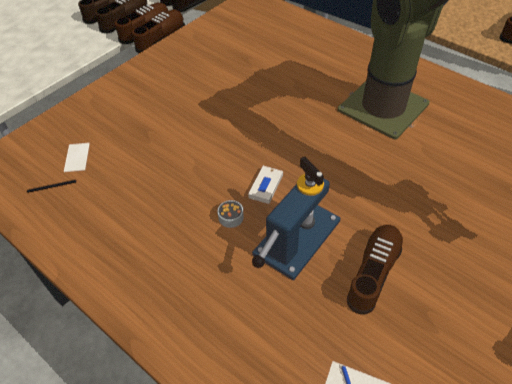

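View pics/top0.png

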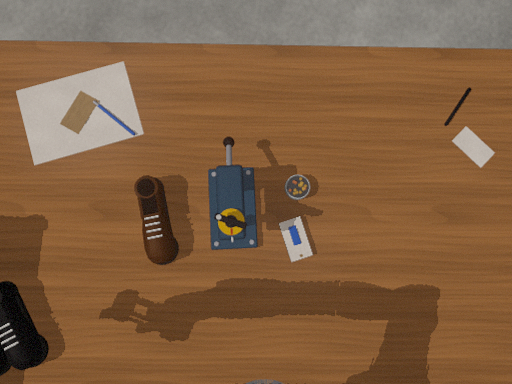

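```bash
python3 - <<'E'
import cv2
a=cv2.imread("pics/top0.png")
c=a[130:330,200:440]; cv2.imwrite("pics/top0c.png",cv2.resize(c,None,fx=3,fy=3,interpolation=2))
E
python3 - <<'E'
import cv2
a=cv2.imread("pics/top0.png")
c=a[190:260,195:275]; cv2.imwrite("pics/top0d.png",cv2.resize(c,None,fx=8,fy=8,interpolation=2))
a=cv2.imread("pics/scene0.png")
c=a[145:215,270:350]; cv2.imwrite("pics/scene0d.png",cv2.resize(c,None,fx=8,fy=8,interpolation=2))
E
```

```text
(no output)
```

View pics/top0d.png

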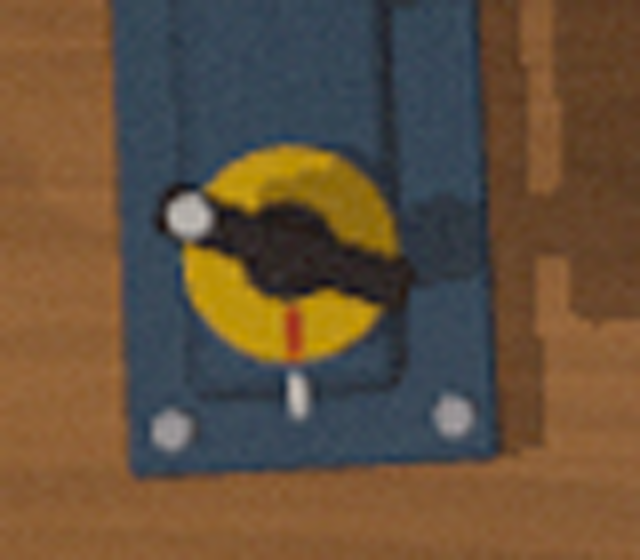

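View pics/scene0d.png

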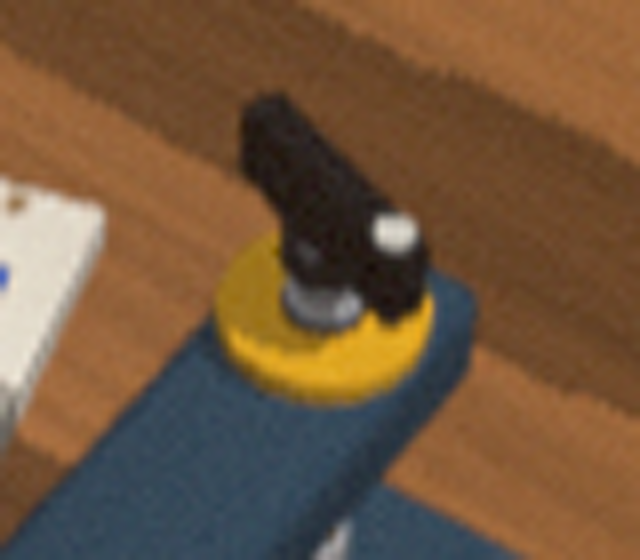

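```bash
cat > h.py <<'E'
from plant import r
import numpy as np, cv2
from scipy.spatial.transform import Rotation as R
def cam(n,st=None):
    s=r.snapshot(n)
    if n=="wrist":
        T=np.eye(4);T[:3,:3]=R.from_quat(st["eef_rot"]).as_matrix();T[:3,3]=st["tool_pos"]
        C=T@s["tool_from_camera"];o,M=C[:3,3],C[:3,:3]
    else: o,M=s["origin"],R.from_quat(s["orientation"]).as_matrix()
    return s,o,M
def back(s,o,M,u,v,z):
    K=s["mtx"];d=M@np.array([(u-K[0,2])/K[0,0],-(v-K[1,2])/K[1,1],-1])
    return o+d*(z-o[2])/d[2]
def proj(s,o,M,p):
    K=s["mtx"];c=M.T@(np.array(p)-o);return K[0,0]*c[0]/-c[2]+K[0,2],K[1,1]*c[1]/c[2]+K[1,2]
E
python3 - <<'E'
from h import *
s=cam("top")
f=lambda x,y:(x/8+195,y/8+190)
for n,x,y,z in[("dot",190,213,.222),("far",400,285,.222),("ring",292,253,.170),("mark",293,332,.170),("idx",299,396,.160),("mid",290,248,.222),("bl",172,432,.02),("br",455,415,.02)]:
    print(n,back(*s,*f(x,y),z))
s2=cam("scene");g=lambda x,y:(x/8+270,y/8+145)
for n,x,y,z in[("dot",395,232,.222),("far",265,105,.222),("ring",325,310,.170)]: print(n,back(*s2,*g(x,y),z))
for n,u,v,z in[("shoe toe",160,250,.04),("tin",298,187,.03),("tags",296,239,.018),("levend",228,142,.1)]:print(n,back(*s,u,v,z))
E
```

```text
dot [0.51501299 0.10776797 0.222     ]
far [0.49673014 0.05261972 0.222     ]
ring [0.50621683 0.08267562 0.17      ]
mark [0.48444972 0.08209141 0.17      ]
idx [0.46675303 0.08049546 0.16      ]
mid [0.50611591 0.08149036 0.222     ]
bl [0.45285458 0.12516823 0.02      ]
br [0.45898329 0.03475704 0.02      ]
dot [0.51448474 0.11202086 0.222     ]
far [0.4992419  0.05826574 0.222     ]
ring [0.50993086 0.08998348 0.17      ]
shoe toe [0.43737259 0.26452781 0.04      ]
tin [ 0.60062795 -0.0828231   0.03      ]
tags [ 0.46721275 -0.07881979  0.018     ]
levend [0.7010424  0.09623197 0.1       ]
```

Request:
move_arm --turn '[[0,0,0],[0,0,0],[0,0,0],[0,0,0],[0,0,0],[0,0,0],[0,0,0],[0,0,0],[0,0,0],[0,0,0]]' --dp '[[0,0,-0.8],[0,0,-0.8],[0,0,-0.8],[-0.3,-0.25,-0.8],[-0.75,-0.62,0],[-0.75,-0.62,0],[-0.75,-0.62,0],[-0.75,-0.62,0],[-0.75,-0.62,0],[-0.75,-0.62,0]]' --jaw '[-1,-1,-1,-1,-1,-1,-1,-1,-1,-1]'

```text
clock: 1.08
tool_pos: [0.292, 0.4525, 0.3187]
eef_rot: [0.172, 0.985, -0.0, 0.0]
contact_force: [0.4, 0.5, 0.6]
opening: 0.999
```

Request:
move_arm --turn '[[0,0,0],[0,0,0],[0,0,0],[0,0,0],[0,0,0],[0,0,0],[0,0,0],[0,0,0],[0,0,0],[0,0,0]]' --dp '[[-0.73,-0.61,0],[-0.73,-0.61,0],[-0.73,-0.61,0],[-0.73,-0.61,0],[-0.73,-0.61,0],[-0.73,-0.61,0],[-0.73,-0.61,0],[-0.73,-0.61,0],[-0.73,-0.61,0],[-0.73,-0.61,0]]' --jaw '[-1,-1,-1,-1,-1,-1,-1,-1,-1,-1]'

```text
clock: 1.92
tool_pos: [0.4118, 0.2471, 0.3188]
eef_rot: [0.172, 0.985, 0.0, 0.0]
contact_force: [1.0, 0.2, 0.6]
opening: 0.997
```

Request:
move_arm --turn '[[0,0,0],[0,0,0],[0,0,0],[0,0,0],[0,0,0],[0,0,0],[0,0,0],[0,0,0],[0,0,0.0185],[0,0,0.0185]]' --dp '[[-0.73,-0.61,0],[-0.73,-0.61,0],[-0.73,-0.61,0],[-0.73,-0.61,0],[-0.73,-0.61,0],[-0.73,-0.61,0],[-0.73,-0.61,0],[-0.73,-0.61,0],[0,0,0],[0,0,0]]' --jaw '[-1,-1,-1,-1,-1,-1,-1,-1,-1,-1]'

```text
clock: 2.75
tool_pos: [0.5078, 0.0818, 0.3185]
eef_rot: [0.29, 0.957, -0.0, 0.0]
contact_force: [0.9, 1.0, 0.7]
opening: 1.001
```

Request:
move_arm --turn '[[0,0,0.0185],[0,0,0.0185],[0,0,0.0185],[0,0,0.0185],[0,0,0.0185],[0,0,0.0185],[0,0,0.0185],[0,0,0.0185],[0,0,0.0185],[0,0,0.0185]]' --dp '[[0,0,0],[0,0,0],[0,0,0],[0,0,0],[0,0,0],[0,0,0],[0,0,0],[0,0,0],[0,0,0],[0,0,0]]' --jaw '[-1,-1,-1,-1,-1,-1,-1,-1,-1,-1]'

```text
clock: 3.58
tool_pos: [0.507, 0.084, 0.3187]
eef_rot: [0.767, 0.642, 0.0, -0.0]
contact_force: [0.8, -0.1, 0.8]
opening: 0.998
```

Request:
move_arm --turn '[[0,0,0.0185],[0,0,0],[0,0,0]]' --dp '[[0,0,0],[0,0,0],[0,0,0]]' --jaw '[-1,-1,-1]'

```text
clock: 3.83
tool_pos: [0.5071, 0.084, 0.3186]
eef_rot: [0.8, 0.6, -0.0, 0.0]
contact_force: [-0.1, 0.3, 0.7]
opening: 1.0
```

Run:
```python
from h import *
st=r.get_state();print(st)
s,o,M=cam("wrist",st); cv2.imwrite("pics/w1.png",s["frame"])
x=R.from_quat(st["eef_rot"]).as_matrix()[:,0];print(np.degrees(np.arctan2(x[1],x[0])))
for p in[(.507,.0835,.222),(.515,.110,.222),(.4835,.081,.17)]:print(proj(s,o,M,p))
```

```text
{'clock': 3.8333, 'q': array([-0.41523459,  0.45018717,  0.24800766,  1.80062345, -0.13577491,
        0.90754251, -0.39071444]), 'qd': array([ 0.01156528, -0.00305375, -0.01460585, -0.00136688,  0.00312784,
       -0.00024499,  0.00899057]), 'joint_torque': array([-1.86908715e-01, -4.00475156e+01,  3.01387846e+00, -1.55138630e+01,
       -8.41542869e-02, -1.83911127e-02, -1.82373184e-01]), 'tool_pos': array([0.50707084, 0.08403885, 0.31864073]), 'eef_rot': array([ 7.99934800e-01,  6.00086909e-01, -1.28946433e-04,  2.25328051e-05]), 'contact_force': array([-0.07566553,  0.29489481,  0.72361701]), 'moment': array([-0.04238427,  0.10030074, -0.02353521]), 'opening': 0.9995892948720028}
73.7522461850516
(np.float64(250.39179805111073), np.float64(197.0438139734554))
(np.float64(250.65386437285946), np.float64(164.03730045233462))
(np.float64(228.75089210813), np.float64(189.20341172471362))
```

View pics/w1.png

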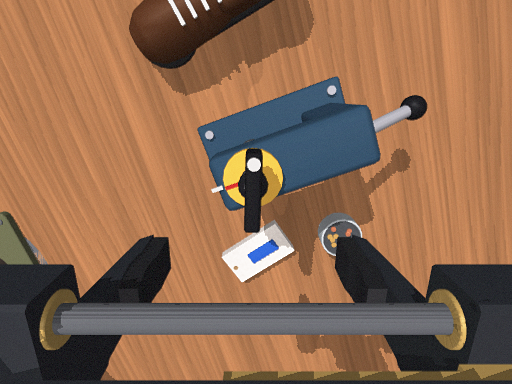

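Run:
```python
import cv2
a=cv2.imread("pics/w1.png")
c=a[140:240,200:300]; cv2.imwrite("pics/w1d.png",cv2.resize(c,None,fx=6,fy=6,interpolation=2))
```

```text
(no output)
```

View pics/w1d.png

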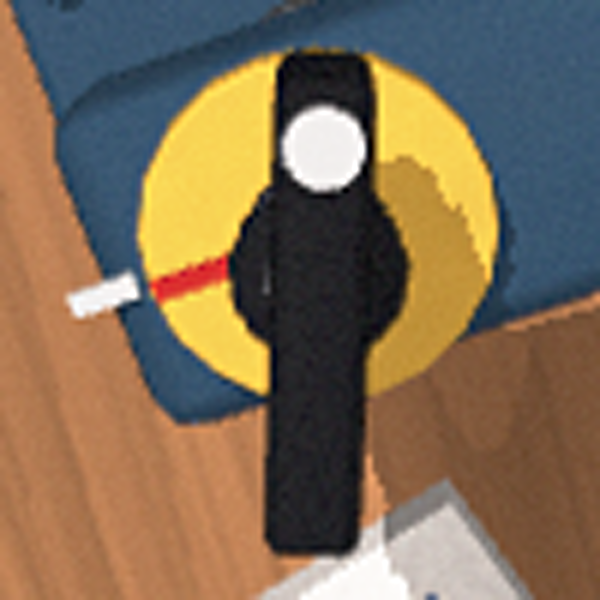

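Run:
```python
from h import *
st=r.get_state()
s,o,M=cam("wrist",st)
f=lambda x,y:(x/6+200-.4,y/6+140-.4)
a=back(s,o,M,*f(325,55),.222);b=back(s,o,M,*f(312,550),.222)
print(a,b,(a+b)/2,np.linalg.norm(a-b),np.degrees(np.arctan2(*(a-b)[1::-1])))
print("ring",back(s,o,M,*f(318,228),.170)) 
print("hub",back(s,o,M,*f(320,268),.192), "dot",back(s,o,M,*f(325,148),.222))
i=back(s,o,M,*f(104,296),.160);m=back(s,o,M,*f(192,278),.170);print("mark",m,"idx",i)
for x,y in((325,55),(312,550)):print(f(x,y))
```

```text
[0.52077326 0.12102098 0.222     ] [0.49931192 0.05367183 0.222     ] [0.51004259 0.0873464  0.222     ] 0.07068590684044833 72.32511448725828
ring [0.50957402 0.08580972 0.17      ]
hub [0.50971192 0.08520893 0.192     ] dot [0.51732501 0.1091321  0.222     ]
mark [0.48722687 0.08345011 0.17      ] idx [0.47030756 0.08201201 0.16      ]
(253.76666666666665, 148.76666666666665)
(251.6, 231.26666666666668)
```

Request:
move_arm --turn '[[0,0,0.004],[0,0,0],[0,0,0],[0,0,0],[0,0,0],[0,0,0]]' --dp '[[0.08,0.06,0.6],[0,0,0.6],[0,0,0.6],[0,0,0.6],[0,0,0],[0,0,0]]' --jaw '[-1,-1,-1,-1,-1,-1]'

```text
clock: 4.43
tool_pos: [0.5088, 0.0852, 0.2584]
eef_rot: [0.808, 0.589, -0.001, -0.0]
contact_force: [0.5, -0.4, -0.2]
opening: 0.999
```

Run:
```python
from h import *
st=r.get_state();print(st["tool_pos"],st["q"],st["contact_force"],st["moment"])
s,o,M=cam("wrist",st); cv2.imwrite("pics/w2.png",s["frame"])
x=R.from_quat(st["eef_rot"]).as_matrix()[:,0];print(np.degrees(np.arctan2(x[1],x[0])))
c=s["frame"][130:270,180:320]; cv2.imwrite("pics/w2d.png",cv2.resize(c,None,fx=5,fy=5,interpolation=2)[:600])
```

```text
[0.50884914 0.08523569 0.25844018] [-0.40013914  0.52901112  0.22893779  1.87937249 -0.16855674  0.75327168
 -0.38911774] [ 0.52569822 -0.39372101 -0.18741146] [-0.06755024  0.12641705  0.02577961]
72.17118083676648
```

View pics/w2.png

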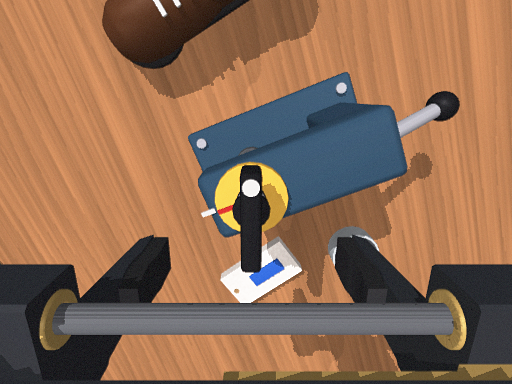

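View pics/w2d.png

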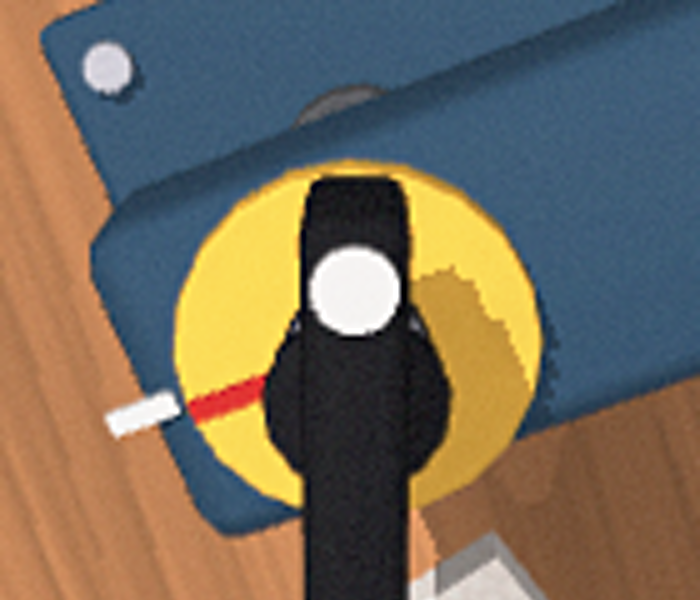

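Run:
```python
from h import *
st=r.get_state()
s,o,M=cam("wrist",st)
c=s["frame"][150:290,200:300]; cv2.imwrite("pics/w2e.png",cv2.resize(c,None,fx=4,fy=4,interpolation=2))
f=lambda x,y:(x/5+180-.4,y/5+130-.4)
a=back(s,o,M,*f(356,181),.222);b=back(s,o,M,250.8,271,.222)
print(a,b,(a+b)/2,np.linalg.norm(a-b),np.degrees(np.arctan2(*(a-b)[1::-1])))
print("ring",back(s,o,M,*f(358,340),.170),"hub",back(s,o,M,*f(358,398),.195),"dot",back(s,o,M,*f(355,290),.222))
```

```text
[0.52220801 0.12213001 0.222     ] [0.50000063 0.05353986 0.222     ] [0.51110432 0.08783494 0.222     ] 0.07209560579245462 72.05963727962454
ring [0.51075605 0.08655334 0.17      ] hub [0.51068141 0.08602301 0.195     ] dot [0.51788519 0.10917729 0.222     ]
```

View pics/w2e.png

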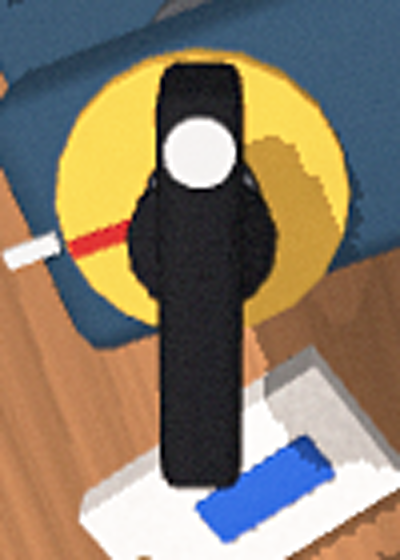

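Request:
move_arm --turn '[[0,0,0.0195],[0,0,0.0195],[0,0,0.0195],[0,0,0.0195],[0,0,0.0195],[0,0,0.0195],[0,0,0.0195],[0,0,0.0195],[0,0,0.0195],[0,0,0.0195]]' --dp '[[0,0,0],[0,0,0],[0,0,0],[0,0,0],[0,0,0],[0,0,0],[0,0,0],[0,0,0],[0,0,0],[0,0,0]]' --jaw '[-1,-1,-1,-1,-1,-1,-1,-1,-1,-1]'

```text
clock: 5.37
tool_pos: [0.5099, 0.0857, 0.2599]
eef_rot: [1.0, 0.014, 0.001, -0.001]
contact_force: [0.3, 0.5, -0.2]
opening: 1.0
```

Request:
move_arm --turn '[[0,0,0.0195],[0,0,0.0195],[0,0,0.0195],[0,0,0],[0,0,0],[0,0,0]]' --dp '[[0,0,0],[0,0,0],[0,0,0],[0,0,0],[0,0,0],[0,0,0]]' --jaw '[-1,-1,-1,-1,-1,-1]'

```text
clock: 5.87
tool_pos: [0.5095, 0.0856, 0.2592]
eef_rot: [0.986, -0.165, 0.0, -0.0]
contact_force: [-0.3, -0.4, 0.5]
opening: 0.999
```

Run:
```python
from h import *
st=r.get_state();print(st["tool_pos"],st["q"],st["contact_force"],st["moment"])
s,o,M=cam("wrist",st); cv2.imwrite("pics/w3.png",s["frame"])
x=R.from_quat(st["eef_rot"]).as_matrix()[:,0];print(np.degrees(np.arctan2(x[1],x[0])))
c=s["frame"][130:270,180:320]; cv2.imwrite("pics/w3d.png",cv2.resize(c,None,fx=5,fy=5,interpolation=2)[:600])
```

```text
[0.5094684  0.08561194 0.25919534] [-0.68196145  0.61733706  0.71883519  1.89209201 -0.54109126  0.83486812
 -1.58047387] [-0.32479206 -0.36907409  0.45750135] [ 0.02498117  0.13666408 -0.02189177]
-18.93647990245818
```

View pics/w3d.png

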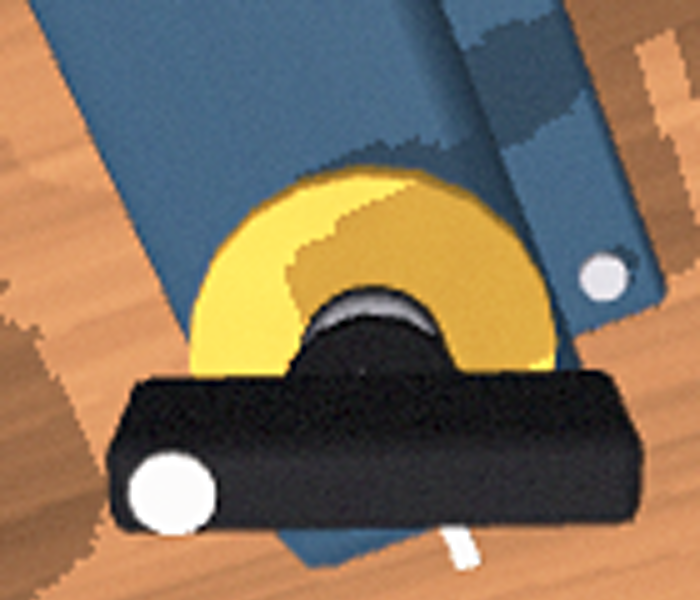

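Run:
```python
from h import *
st=r.get_state()
s,o,M=cam("wrist",st)
f=lambda x,y:(x/5+180-.4,y/5+130-.4)
a=back(s,o,M,*f(108,493),.222);b=back(s,o,M,*f(641,488),.222)
print(a,b,(a+b)/2,np.linalg.norm(a-b),np.degrees(np.arctan2(*(a-b)[1::-1])))
print("ring",back(s,o,M,*f(373,348),.170),"dot",back(s,o,M,*f(172,493),.222),"idx",back(s,o,M,*f(463,550),.160))
```

```text
[0.52014434 0.11649867 0.222     ] [0.49859286 0.05169567 0.222     ] [0.5093686  0.08409717 0.222     ] 0.06829271819909068 71.604465256009
ring [0.51098309 0.08344231 0.17      ] dot [0.5174756  0.10873928 0.222     ] idx [0.46756139 0.0816796  0.16      ]
```

Request:
move_arm --turn '[[0,0,-0.0195],[0,0,-0.0195],[0,0,-0.0195],[0,0,-0.0195],[0,0,-0.0195],[0,0,-0.0195],[0,0,-0.0195],[0,0,-0.0195],[0,0,-0.0195],[0,0,-0.0195]]' --dp '[[0,0,0],[0,0,0],[0,0,0],[0,0,0],[0,0,0],[0,0,0],[0,0,0],[0,0,0],[0,0,0],[0,0,0]]' --jaw '[-1,-1,-1,-1,-1,-1,-1,-1,-1,-1]'

```text
clock: 6.8
tool_pos: [0.5093, 0.0853, 0.259]
eef_rot: [0.901, 0.434, 0.0, -0.0]
contact_force: [0.2, 0.4, 0.6]
opening: 0.998
```

Request:
move_arm --turn '[[0,0,-0.0195],[0,0,-0.0195],[0,0,-0.0195],[0,0,-0.0195],[0,0,-0.0195],[0,0,-0.0195],[0,0,-0.0195],[0,0,-0.0195],[0,0,-0.0195],[0,0,-0.0195]]' --dp '[[0,0,0],[0,0,0],[0,0,0],[0,0,0],[0,0,0],[0,0,0],[0,0,0],[0,0,0],[0,0,0],[0,0,0]]' --jaw '[-1,-1,-1,-1,-1,-1,-1,-1,-1,-1]'

```text
clock: 7.63
tool_pos: [0.5094, 0.0851, 0.259]
eef_rot: [0.487, 0.873, 0.0, 0.0]
contact_force: [0.1, -0.3, 0.1]
opening: 0.996
```

Request:
move_arm --turn '[[0,0,-0.0195],[0,0,-0.0195],[0,0,-0.0195],[0,0,-0.0195],[0,0,-0.0195],[0,0,-0.0195],[0,0,-0.0195],[0,0,-0.0195],[0,0,-0.0195],[0,0,-0.0195]]' --dp '[[0,0,0],[0,0,0],[0,0,0],[0,0,0],[0,0,0],[0,0,0],[0,0,0],[0,0,0],[0,0,0],[0,0,0]]' --jaw '[-1,-1,-1,-1,-1,-1,-1,-1,-1,-1]'

```text
clock: 8.47
tool_pos: [0.5094, 0.085, 0.259]
eef_rot: [-0.103, 0.995, -0.0, 0.0]
contact_force: [0.8, -0.2, -0.1]
opening: 1.002
```

Run:
```python
from h import *
st=r.get_state();print(st["tool_pos"],st["q"],st["contact_force"],st["moment"])
x=R.from_quat(st["eef_rot"]).as_matrix()[:,0];print(np.degrees(np.arctan2(x[1],x[0])))
```

```text
[0.50941811 0.08498938 0.25903732] [-6.71276926e-04  5.38037857e-01 -3.99372347e-01  1.85906426e+00
  2.82193324e-01  7.99154555e-01  1.22974763e+00] [ 0.75733349 -0.17246053 -0.06579893] [ 0.06344159  0.04785872 -0.03341397]
-168.16069371488484
```

Request:
move_arm --turn '[[0,0,-0.0186],[0,0,-0.0186],[0,0,-0.0186],[0,0,-0.0186],[0,0,-0.0186],[0,0,-0.0186],[0,0,-0.0186],[0,0,-0.0186],[0,0,-0.0186],[0,0,0]]' --dp '[[0,0,0],[0,0,0],[0,0,0],[0,0,0],[0,0,0],[0,0,0],[0,0,0],[0,0,0],[0,0,0],[0,0,0]]' --jaw '[-1,-1,-1,-1,-1,-1,-1,-1,-1,-1]'

```text
clock: 9.3
tool_pos: [0.5094, 0.0848, 0.2588]
eef_rot: [-0.587, 0.81, -0.0, 0.0]
contact_force: [0.5, -0.0, -0.1]
opening: 1.0
```

Request:
move_arm --turn '[[0,0,0],[0,0,0]]' --dp '[[0,0,0],[0,0,0]]' --jaw '[-1,-1]'

```text
clock: 9.47
tool_pos: [0.5093, 0.0851, 0.2588]
eef_rot: [-0.585, 0.811, -0.0, 0.0]
contact_force: [-0.6, -0.6, -0.2]
opening: 1.003
```

Run:
```python
from h import *
st=r.get_state();print(st["tool_pos"],st["q"],st["contact_force"],st["moment"])
s,o,M=cam("wrist",st); cv2.imwrite("pics/w4.png",s["frame"])
x=R.from_quat(st["eef_rot"]).as_matrix()[:,0];print(np.degrees(np.arctan2(x[1],x[0])))
c=s["frame"][150:290,180:320]; cv2.imwrite("pics/w4d.png",cv2.resize(c,None,fx=4,fy=4,interpolation=2)[:600])
```

```text
[0.5092917  0.08510383 0.2588348 ] [ 0.17936437  0.59150648 -0.70249562  1.85024001  0.48730803  0.87864676
  2.06042291] [-0.55831616 -0.61504713 -0.19302059] [0.10128161 0.08534792 0.02078735]
-108.4470566641898
```

View pics/w4d.png

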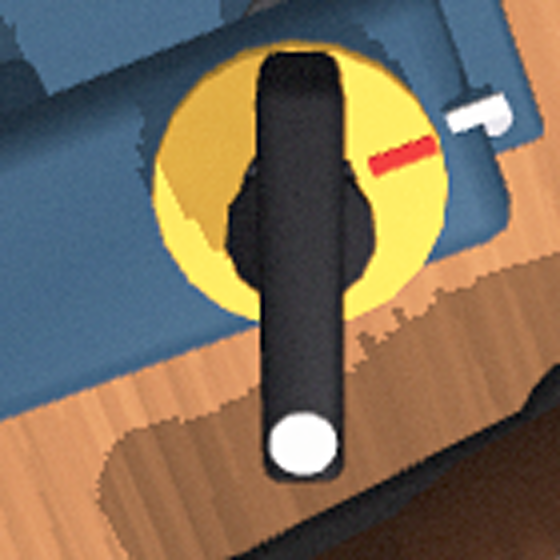

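Run:
```python
from h import *
st=r.get_state()
s,o,M=cam("wrist",st)
f=lambda x,y:(x/4+180-.4,y/4+150-.4)
for y in (55,88):
  a=back(s,o,M,*f(300,y),.222);b=back(s,o,M,*f(303,481),.222)
  print(a,b,(a+b)/2,np.linalg.norm(a-b),np.degrees(np.arctan2(*(b-a)[1::-1])))
print("ring",back(s,o,M,*f(301,182),.170),"hub",back(s,o,M,*f(301,231),.195),"dot",back(s,o,M,*f(303,442),.222),"idx",back(s,o,M,*f(470,114),.160))
c=s["frame"][150:220,225:285]; cv2.imwrite("pics/w4e.png",cv2.resize(cv2.convertScaleAbs(c,alpha=2.5),None,fx=8,fy=8,interpolation=2))
```

```text
[0.49684056 0.0464295  0.222     ] [0.51912618 0.11545243 0.222     ] [0.50798337 0.08094097 0.222     ] 0.07253146201933684 72.10614445318606
[0.49842845 0.05123349 0.222     ] [0.51912618 0.11545243 0.222     ] [0.50877731 0.08334296 0.222     ] 0.06747198394690704 72.13589384787312
ring [0.50783388 0.08143023 0.17      ] hub [0.50838929 0.08251707 0.195     ] dot [0.51682331 0.108468   0.222     ] idx [0.47154221 0.08156582 0.16      ]
```

View pics/w4e.png

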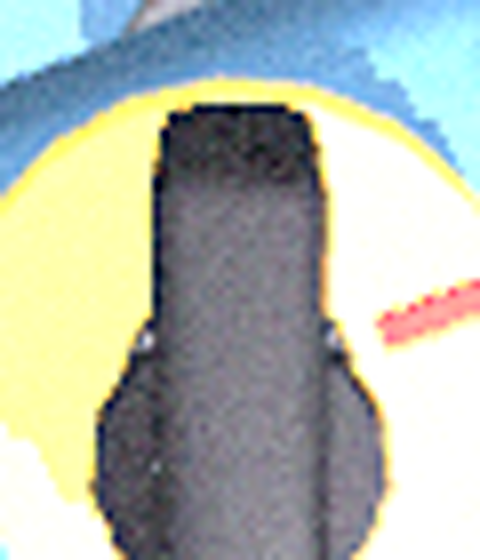

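Request:
move_arm --turn '[[0,0,-0.0014],[0,0,0],[0,0,0],[0,0,0],[0,0,0],[0,0,0],[0,0,0],[0,0,0]]' --dp '[[0.03,-0.02,0.4],[0,0,0.6],[0,0,0.6],[0,0,0.4],[0,0,0.3],[0,0,0.15],[0,0,0],[0,0,0]]' --jaw '[-1,-1,-1,-1,-1,-1,-1,-1]'

```text
clock: 10.23
tool_pos: [0.5096, 0.0847, 0.1976]
eef_rot: [-0.589, 0.808, -0.0, 0.0]
contact_force: [1.1, 0.3, 0.1]
opening: 0.997
```

```bash
cat > st.py <<'E'
from h import *
st=r.get_state();x=R.from_quat(st["eef_rot"]).as_matrix()[:,0]
print(st["clock"],"p",st["tool_pos"].round(4),"hd %.2f"%np.degrees(np.arctan2(x[1],x[0])),"q",st["q"].round(2),"F",st["contact_force"].round(1),"M",st["moment"].round(3),"tq7 %.3f"%st["joint_torque"][6],"op %.3f"%st["opening"])
E
python3 st.py
```

```text
10.2333 p [0.5096 0.0847 0.1976] hd -107.77 q [ 0.14  0.67 -0.64  1.92  0.58  0.74  1.99] F [1.1 0.3 0.1] M [ 0.131  0.092 -0.014] tq7 -0.012 op 0.997
```

Request:
move_arm --turn '[[0,0,0],[0,0,0],[0,0,0],[0,0,0],[0,0,0],[0,0,0],[0,0,0],[0,0,0]]' --dp '[[0,0,0],[0,0,0],[0,0,0],[0,0,0],[0,0,0],[0,0,0],[0,0,0],[0,0,0]]' --jaw '[1,1,1,1,1,1,1,1]' --newtons 10

```text
clock: 10.9
tool_pos: [0.5094, 0.0845, 0.1975]
eef_rot: [-0.589, 0.808, 0.0, 0.0]
contact_force: [0.3, -0.3, -1.1]
opening: 0.418
```

```bash
python3 st.py
```

```text
10.9 p [0.5094 0.0845 0.1975] hd -107.78 q [ 0.14  0.67 -0.64  1.92  0.58  0.74  1.99] F [ 0.3 -0.3 -1.1] M [ 0.114  0.067 -0.045] tq7 -0.000 op 0.418
```

Request:
move_arm --turn '[[0,0,0],[0,0,0],[0,0,0],[0,0,0],[0,0,0]]' --dp '[[0,0,0],[0,0,0],[0,0,0],[0,0,0],[0,0,0]]' --jaw '[1,1,1,1,1]'

```text
clock: 11.32
tool_pos: [0.508, 0.085, 0.1974]
eef_rot: [-0.59, 0.808, 0.001, -0.001]
contact_force: [-4.0, 1.3, 3.3]
opening: 0.16
```

```bash
python3 st.py
```

```text
11.3167 p [0.508  0.085  0.1974] hd -107.73 q [ 0.14  0.67 -0.64  1.92  0.58  0.74  1.99] F [-4.   1.3  3.3] M [ 0.348  1.108 -0.008] tq7 0.005 op 0.160
```

Request:
move_arm --turn '[[0,0,0],[0,0,0],[0,0,0],[0,0,0],[0,0,0]]' --dp '[[0,0.06,0],[0,0,0],[0,0,0],[0,0,0],[0,0,0]]' --jaw '[1,1,1,1,1]' --newtons 40

```text
clock: 11.73
tool_pos: [0.5078, 0.085, 0.1975]
eef_rot: [-0.589, 0.808, 0.0, -0.0]
contact_force: [-2.9, 0.5, 2.0]
opening: 0.152
```

```bash
python3 st.py
```

```text
11.7333 p [0.5078 0.085  0.1975] hd -107.78 q [ 0.13  0.67 -0.64  1.92  0.58  0.74  1.98] F [-2.9  0.5  2. ] M [0.228 0.773 0.031] tq7 0.002 op 0.152
```

Request:
move_arm --turn '[[0,0,0.007],[0,0,0.012],[0,0,0.012],[0,0,0.012],[0,0,0.012],[0,0,0.012],[0,0,0.007],[0,0,0.001],[0,0,0],[0,0,0]]' --dp '[[0,0,0],[0,0,0],[0,0,0],[0,0,0],[0,0,0],[0,0,0],[0,0,0],[0,0,0],[0,0,0],[0,0,0]]' --jaw '[1,1,1,1,1,1,1,1,1,1]'

```text
clock: 12.57
tool_pos: [0.5079, 0.085, 0.1974]
eef_rot: [-0.385, 0.923, 0.0, -0.0]
contact_force: [-3.2, 1.0, 2.7]
opening: 0.154
```

```bash
python3 st.py
```

```text
12.5667 p [0.5079 0.085  0.1974] hd -134.70 q [ 0.06  0.64 -0.51  1.93  0.47  0.69  1.62] F [-3.2  1.   2.7] M [0.237 0.66  0.077] tq7 -0.080 op 0.154
```

Request:
move_arm --turn '[[0,0,0.01],[0,0,0.014],[0,0,0.014],[0,0,0.014],[0,0,0.01],[0,0,0.005],[0,0,0],[0,0,0]]' --dp '[[0,0,0],[0,0,0],[0,0,0],[0,0,0],[0,0,0],[0,0,0],[0,0,0],[0,0,0]]' --jaw '[1,1,1,1,1,1,1,1]'

```text
clock: 13.23
tool_pos: [0.5079, 0.0849, 0.1974]
eef_rot: [-0.184, 0.983, -0.0, -0.0]
contact_force: [-3.0, 0.1, 2.4]
opening: 0.159
```

```bash
python3 st.py
```

```text
13.2333 p [0.5079 0.0849 0.1974] hd -158.80 q [-0.02  0.63 -0.38  1.93  0.37  0.65  1.31] F [-3.   0.1  2.4] M [0.154 0.731 0.055] tq7 -0.102 op 0.159
```

Request:
move_arm --turn '[[0,0,0.007],[0,0,0.007],[0,0,0],[0,0,0]]' --dp '[[0,0,0],[0,0,0],[0,0,0],[0,0,0]]' --jaw '[1,1,1,1]'

```text
clock: 13.57
tool_pos: [0.5079, 0.0849, 0.1974]
eef_rot: [-0.141, 0.99, -0.0, -0.0]
contact_force: [-2.7, 0.3, 2.8]
opening: 0.152
```

```bash
python3 st.py
```

```text
13.5667 p [0.5079 0.0849 0.1974] hd -163.82 q [-0.03  0.62 -0.36  1.93  0.35  0.65  1.25] F [-2.7  0.3  2.8] M [0.179 0.74  0.052] tq7 -0.111 op 0.152
```

Request:
move_arm --turn '[[0,0,0.008],[0,0,0.008],[0,0,0],[0,0,0]]' --dp '[[0,0,0],[0,0,0],[0,0,0],[0,0,0]]' --jaw '[1,1,1,1]'

```text
clock: 13.9
tool_pos: [0.5079, 0.0849, 0.1974]
eef_rot: [-0.091, 0.996, -0.0, -0.0]
contact_force: [-3.4, 0.2, 2.6]
opening: 0.16
```

```bash
python3 st.py
```

```text
13.9 p [0.5079 0.0849 0.1974] hd -169.56 q [-0.05  0.62 -0.33  1.93  0.32  0.64  1.17] F [-3.4  0.2  2.6] M [0.119 0.768 0.096] tq7 -0.115 op 0.160
```

Request:
move_arm --turn '[[0,0,0.008],[0,0,0.008],[0,0,0],[0,0,0]]' --dp '[[0,0,0],[0,0,0],[0,0,0],[0,0,0]]' --jaw '[1,1,1,1]'

```text
clock: 14.23
tool_pos: [0.5079, 0.0849, 0.1974]
eef_rot: [-0.041, 0.999, -0.0, -0.0]
contact_force: [-3.6, 0.2, 2.7]
opening: 0.154
```

```bash
python3 st.py
```

```text
14.2333 p [0.5079 0.0849 0.1974] hd -175.31 q [-0.07  0.62 -0.3   1.94  0.29  0.63  1.1 ] F [-3.6  0.2  2.7] M [0.126 0.816 0.01 ] tq7 -0.114 op 0.154
```

Request:
move_arm --turn '[[0,0,0.008],[0,0,0.008],[0,0,0],[0,0,0]]' --dp '[[0,0,0],[0,0,0],[0,0,0],[0,0,0]]' --jaw '[1,1,1,1]'

```text
clock: 14.57
tool_pos: [0.5079, 0.0849, 0.1974]
eef_rot: [0.009, 1.0, -0.0, -0.0]
contact_force: [-4.1, 0.1, 2.6]
opening: 0.154
```

```bash
python3 st.py
```

```text
14.5667 p [0.5079 0.0849 0.1974] hd 178.94 q [-0.09  0.61 -0.27  1.94  0.26  0.62  1.03] F [-4.1  0.1  2.6] M [0.049 0.79  0.061] tq7 -0.113 op 0.154
```

Request:
move_arm --turn '[[0,0,0.008],[0,0,0.008],[0,0,0],[0,0,0]]' --dp '[[0,0,0],[0,0,0],[0,0,0],[0,0,0]]' --jaw '[1,1,1,1]'

```text
clock: 14.9
tool_pos: [0.5079, 0.0849, 0.1974]
eef_rot: [0.06, 0.998, -0.0, -0.0]
contact_force: [-4.4, -0.0, 2.2]
opening: 0.158
```

```bash
python3 st.py
```

```text
14.9 p [0.5079 0.0849 0.1974] hd 173.18 q [-0.11  0.61 -0.24  1.94  0.24  0.62  0.96] F [-4.4 -0.   2.2] M [-0.029  0.812  0.04 ] tq7 -0.113 op 0.158
```

Request:
move_arm --turn '[[0,0,0.008],[0,0,0.008],[0,0,0],[0,0,0]]' --dp '[[0,0,0],[0,0,0],[0,0,0],[0,0,0]]' --jaw '[1,1,1,1]'

```text
clock: 15.23
tool_pos: [0.5079, 0.0848, 0.1974]
eef_rot: [0.11, 0.994, -0.0, -0.0]
contact_force: [-2.8, 0.1, 2.9]
opening: 0.152
```

```bash
python3 st.py
```

```text
15.2333 p [0.5079 0.0848 0.1974] hd 167.42 q [-0.12  0.61 -0.21  1.94  0.21  0.61  0.88] F [-2.8  0.1  2.9] M [0.035 0.804 0.066] tq7 -0.113 op 0.152
```

Request:
move_arm --turn '[[0,0,0.008],[0,0,0.008],[0,0,0],[0,0,0]]' --dp '[[0,0,0],[0,0,0],[0,0,0],[0,0,0]]' --jaw '[1,1,1,1]'

```text
clock: 15.57
tool_pos: [0.5079, 0.0849, 0.1974]
eef_rot: [0.159, 0.987, -0.0, -0.0]
contact_force: [-4.1, -0.3, 3.9]
opening: 0.158
```

```bash
python3 st.py
```

```text
15.5667 p [0.5079 0.0849 0.1974] hd 161.66 q [-0.14  0.61 -0.18  1.94  0.18  0.61  0.81] F [-4.1 -0.3  3.9] M [-0.07   0.927  0.044] tq7 -0.112 op 0.158
```

Request:
move_arm --turn '[[0,0,0.008],[0,0,0.008],[0,0,0],[0,0,0]]' --dp '[[0,0,0],[0,0,0],[0,0,0],[0,0,0]]' --jaw '[1,1,1,1]'

```text
clock: 15.9
tool_pos: [0.5079, 0.0849, 0.1974]
eef_rot: [0.209, 0.978, -0.0, -0.0]
contact_force: [-3.9, 0.0, 3.4]
opening: 0.154
```

```bash
python3 st.py
```

```text
15.9 p [0.5079 0.0849 0.1974] hd 155.90 q [-0.16  0.61 -0.15  1.94  0.15  0.6   0.74] F [-3.9  0.   3.4] M [-0.1    0.885  0.037] tq7 -0.112 op 0.154
```

Request:
move_arm --turn '[[0,0,0.008],[0,0,0.008],[0,0,0],[0,0,0]]' --dp '[[0,0,0],[0,0,0],[0,0,0],[0,0,0]]' --jaw '[1,1,1,1]'

```text
clock: 16.23
tool_pos: [0.5079, 0.0849, 0.1974]
eef_rot: [0.257, 0.966, -0.0, -0.0]
contact_force: [-3.5, -1.0, 2.7]
opening: 0.158
```

```bash
python3 st.py
```

```text
16.2333 p [0.5079 0.0849 0.1974] hd 150.17 q [-0.18  0.61 -0.12  1.94  0.12  0.6   0.67] F [-3.5 -1.   2.7] M [-0.203  0.922  0.198] tq7 -0.275 op 0.158
```

Request:
move_arm --turn '[[0,0,0.004],[0,0,0],[0,0,0],[0,0,0]]' --dp '[[0,0,0],[0,0,0],[0,0,0],[0,0,0]]' --jaw '[1,1,1,1]'

```text
clock: 16.57
tool_pos: [0.5079, 0.0848, 0.1974]
eef_rot: [0.271, 0.963, -0.0, -0.0]
contact_force: [-3.9, -1.1, 3.1]
opening: 0.154
```

```bash
python3 st.py
```

```text
16.5667 p [0.5079 0.0848 0.1974] hd 148.58 q [-0.19  0.61 -0.11  1.94  0.11  0.6   0.65] F [-3.9 -1.1  3.1] M [-0.171  1.011  0.338] tq7 -0.310 op 0.154
```

Request:
move_arm --turn '[[0,0,0.005],[0,0,0],[0,0,0],[0,0,0]]' --dp '[[0,0,0],[0,0,0],[0,0,0],[0,0,0]]' --jaw '[1,1,1,1]'

```text
clock: 16.9
tool_pos: [0.5079, 0.0849, 0.1974]
eef_rot: [0.286, 0.958, -0.0, -0.0]
contact_force: [-4.4, -0.7, 2.4]
opening: 0.154
```

```bash
python3 st.py; python3 st.py
```

```text
16.9 p [0.5079 0.0849 0.1974] hd 146.76 q [-0.19  0.61 -0.1   1.94  0.1   0.6   0.63] F [-4.4 -0.7  2.4] M [-0.219  1.008  0.427] tq7 -0.418 op 0.154
16.9 p [0.5079 0.0849 0.1974] hd 146.76 q [-0.19  0.61 -0.1   1.94  0.1   0.6   0.63] F [-4.4 -0.7  2.4] M [-0.219  1.008  0.427] tq7 -0.418 op 0.154
```

Request:
move_arm --turn '[[0,0,-0.01],[0,0,-0.018],[0,0,-0.018],[0,0,-0.018],[0,0,-0.018],[0,0,-0.018],[0,0,-0.018],[0,0,-0.018],[0,0,-0.018],[0,0,-0.018]]' --dp '[[0,0,0],[0,0,0],[0,0,0],[0,0,0],[0,0,0],[0,0,0],[0,0,0],[0,0,0],[0,0,0],[0,0,0]]' --jaw '[1,1,1,1,1,1,1,1,1,1]'

```text
clock: 17.73
tool_pos: [0.508, 0.085, 0.1974]
eef_rot: [-0.249, 0.969, 0.0, -0.0]
contact_force: [-4.2, -0.2, 2.4]
opening: 0.153
```

Request:
move_arm --turn '[[0,0,-0.018],[0,0,-0.018],[0,0,-0.018],[0,0,-0.018],[0,0,-0.014],[0,0,-0.005],[0,0,0],[0,0,0],[0,0,0]]' --dp '[[0,0,0],[0,0,0],[0,0,0],[0,0,0],[0,0,0],[0,0,0],[0,0,0],[0,0,0],[0,0,0]]' --jaw '[1,1,1,1,1,1,1,1,1]'

```text
clock: 18.48
tool_pos: [0.5079, 0.0851, 0.1974]
eef_rot: [-0.51, 0.86, 0.0, -0.0]
contact_force: [-3.8, -0.3, 2.5]
opening: 0.151
```

```bash
python3 st.py
python3 - <<'E'
from h import *
s=cam("top");c=s[0]["frame"];cv2.imwrite("pics/t5.png",c)
s=cam("wrist",r.get_state());cv2.imwrite("pics/w5.png",s[0]["frame"])
E
```

```text
18.4833 p [0.5079 0.0851 0.1974] hd -118.70 q [ 0.11  0.66 -0.59  1.93  0.54  0.72  1.83] F [-3.8 -0.3  2.5] M [ 0.012  1.083 -0.042] tq7 0.058 op 0.151
```

View pics/w5.png

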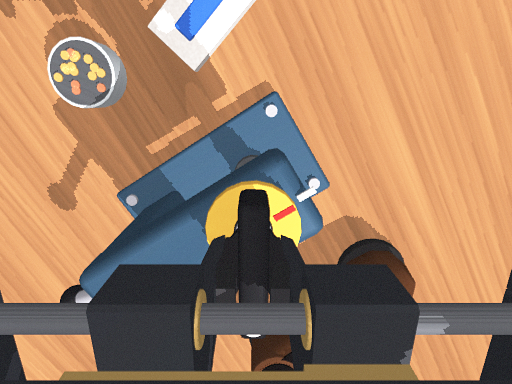

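Request:
move_arm --turn '[[0,0,0],[0,0,0],[0,0,0],[0,0,0],[0,0,0],[0,0,0],[0,0,0],[0,0,0],[0,0,0],[0,0,0]]' --dp '[[0.02,0.04,0],[0,0,0],[0,0,0],[0,0,0],[0,0,0],[0,0,0],[0,0,0],[0,0,0],[0,0,0],[0,0,0]]' --jaw '[1,1,-1,-1,-1,-1,-1,-1,-1,-1]'

```text
clock: 19.42
tool_pos: [0.507, 0.085, 0.1975]
eef_rot: [-0.511, 0.86, 0.0, 0.0]
contact_force: [-0.3, -1.4, -0.4]
opening: 0.739
```

```bash
python3 st.py
```

```text
19.4167 p [0.507  0.085  0.1975] hd -118.58 q [ 0.11  0.66 -0.59  1.93  0.54  0.72  1.83] F [-0.3 -1.4 -0.4] M [ 0.061  0.028 -0.019] tq7 0.000 op 0.739
```

Free; now retreat straight up and check.

Request:
move_arm --turn '[[0,0,0],[0,0,0],[0,0,0],[0,0,0],[0,0,0],[0,0,0],[0,0,0],[0,0,0],[0,0,0],[0,0,0]]' --dp '[[0,0,0],[0,0,0],[0,0,-0.3],[0,0,-0.5],[0,0,-0.7],[0,0,-0.8],[0,0,-0.8],[0,0,-0.8],[0,0,-0.4],[0,0,0]]' --jaw '[-1,-1,-1,-1,-1,-1,-1,-1,-1,-1]'

```text
clock: 20.25
tool_pos: [0.5081, 0.0856, 0.3073]
eef_rot: [-0.511, 0.86, -0.001, 0.002]
contact_force: [0.7, -0.3, 0.1]
opening: 1.002
```

Request:
move_arm --turn '[[0,0,0],[0,0,0]]' --dp '[[0,0,0],[0,0,0]]' --jaw '[-1,-1]'

```text
clock: 20.42
tool_pos: [0.5062, 0.0846, 0.304]
eef_rot: [-0.511, 0.86, 0.0, -0.001]
contact_force: [-0.6, -0.4, -0.0]
opening: 1.0
```

```bash
python3 st.py
python3 - <<'E'
from h import *
st=r.get_state()
s=cam("wrist",st)[0]["frame"];cv2.imwrite("pics/w6.png",s)
c=s[140:240,195:305]; cv2.imwrite("pics/w6d.png",cv2.resize(c,None,fx=6,fy=6,interpolation=2))
E
```

```text
20.4167 p [0.5062 0.0846 0.304 ] hd -118.58 q [ 0.18  0.52 -0.69  1.79  0.4   0.97  1.97] F [-0.6 -0.4 -0. ] M [ 0.132  0.103 -0.01 ] tq7 0.001 op 1.000
```

View pics/w6.png

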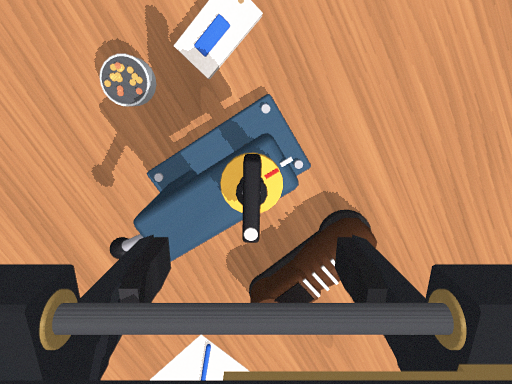

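View pics/w6d.png

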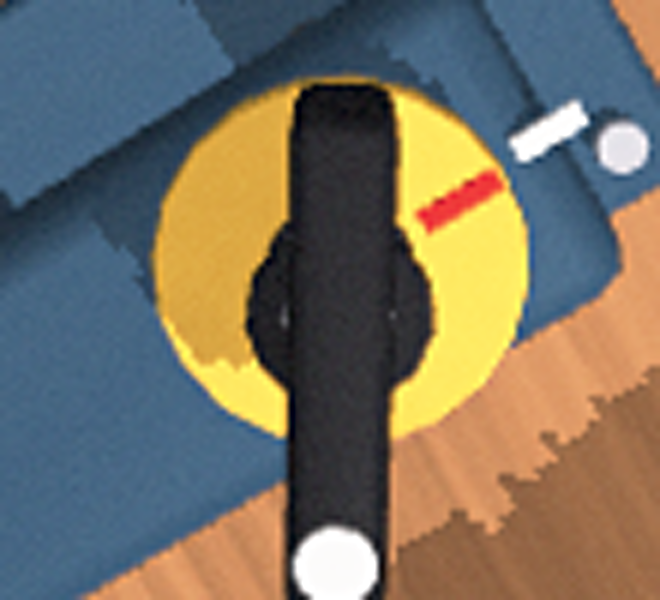

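Run:
```python
from h import *
s=cam("top");cv2.imwrite("pics/t6.png",s[0]["frame"][130:270,120:330].repeat(3,0).repeat(3,1))
```

```text
(no output)
```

View pics/t6.png

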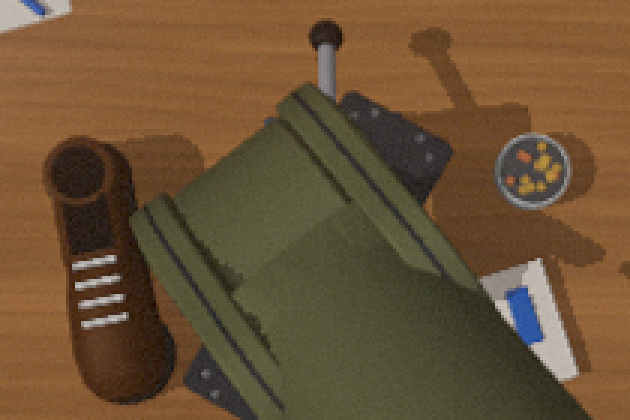

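The shoe, tin and tags are where they started, and the arm only hides the press from above.

```bash
python3 -c "
from plant import r
print(r.finish_job())"
```

```text
the job is handed in; nothing more can be done
None
```

I turned the bar clockwise about 100° until it met the stop, then about 5.5° further. There the wrist moment read about 0.43 N m, well under the 0.8 N m at which the ring would be dragged. I then backed the bar off and let go. The job was handed in at about 20.5 s of the 72 s allowed.

**Back-off:** the bar ended about 88–89° back from where it first met the stop, or about 94° from the deepest point. First contact was worked out from the torque rise, so it is good to about ±1°.

**Last checks:**
- **Ring:** the red mark still lines up with the white index line.
- **Release:** the gripper is open with its tips about 80 mm above the bar, and the force reading is about zero.
- **Bystanders:** the shoe, tin and tags look unmoved by eye in the top and wrist pictures. I did not measure them again, and in the last top picture the arm hid the press and part of the tags.

**Disagreement:** the cameras differed by up to about 5 mm on where the screw's axis lies. I averaged two opposite wrist views. When the jaws closed, the gripper shifted about 1.5 mm and the side force never passed about 5 N.

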